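Load a reservoir cartridge on a sprung, latching loading stage

TASK

Load the low oblong reservoir cartridge into the analyser's loading station: set it flat inside the rim of the raised sprung platform, its long side along the platform's long side, then push it down with the platform and hold it there until the latch tongue has slid across the platform's edge and keeps it down after you let go. Leave the round and the tall reservoirs out of it, and do not knock the tall one over.

Things in the scene. Friction and masses are not known exactly. Their poses are not given: they have to be found in the camera images.
- cartridge: Low oblong white plastic block 76 (x) by 52 (y) by 30 mm high, rigid, 0.25 kg, with an upright grip rib centred on its lid: 54 mm long (x), 14 thick (y), 32 tall, its top 62 mm above the underside. Origin: centre of the underside; z up. Loads either way round. Two other white reservoirs with like ribs stand near: a round one, 58 mm across, and the tall one.
- nest (a point): Centre of the top face of the sprung aluminium platform in the white fixed station; moves with it. x: along its long side, towards the latch; z up. A 5 mm high rim bounds a flat nest 96 (x) by 72 mm (y) centred here. 60 mm above the bench when raised (cartridge on or not), 12 mm lower when latched, 18 mm lower at its hard stop. Pushing it down takes 4 to 12 N.
- latch (a joint): Flat brass tongue, 30 mm wide, at the platform's +x edge; slide in m: 0 = blocked by the raised platform, 0.012 = fully across the edge, locking it down. Its own spring moves it, in about 1 s, while the platform is held 12 to 18 mm down; let go too early, the platform springs up. Its guide on the housing is 62 mm high, 70 to 112 mm from the nest's centre.
- tower: The tall reservoir, a bystander not to be knocked over: a white plastic block 46 by 46 mm, 62 mm high, with a grip rib 36 mm long (x), 14 thick and 28 tall on top (90 mm in all). Origin: centre of the underside; z up.
Things that resemble listed ones, but are neither listed nor needed, are in the scene too. There is more than one size of the part that bears nest; the job needs the smaller. Leave any pink look-alike of the cartridge alone.

How it is judged:
By the outcome, as a careful person would: the job done as asked, in the order asked, and still so for the second after the job is handed in, with the robot touching nothing.
It also fails if it takes over 42 s, if anything falls off the work surface, if the arm or the gripper's body presses on something with over 40 N, if the wrist force passes 120 N, or if a joint passes its speed limit or range.

ROBOT

A 6-joint arm with a two-finger parallel gripper is mounted at the origin on the work surface. World frame = base frame: x ahead of the robot, y to its left, z up, the work surface at z = 0. Lengths are in m, angles in degrees, forces in N, time in s.
With the tool pointing down it reaches from about 0.275 to 0.75 m from the base axis. Payload 10.2 kg.
Tool frame: the origin (TCP) lies at the very end of the fingers, on their centre line; the grasp point (between the pads) lies 19 mm behind it; z points along the fingers, y is the line along which they close (so a half turn about z gives the same grasp; the last joint's range is limited). The gripper opens to 88 mm and grips with 3 to 60 N. Pads are 18 mm wide; open, the fingers measure 123 mm over their backs; the gripper's body (75 mm by 187 mm) begins 45 mm behind the grasp point.
Start: joints at [-87.284, 17.928, 85.812, -0, 76.261, -12.8], TCP at [0.14, -0.506, 0.239] pointing down, gripper open.
Joint ranges: [-168.41, 168.41], [-55.51, 124.54], [10.69, 146.95], [-70.63, 250.63], [1, 178], [-165.06, 165.06]. Speed limits (degrees/s): [136.94, 136.94, 172.46, 180, 180, 180].

INTERFACE

Orientations are given as [roll, pitch, yaw] about the fixed x, y, z axes, in that order (R = Rz(yaw) Ry(pitch) Rx(roll)).
In Python, from rig import arm, vision gives the robot as it stands. The module is installed in compiled form; this text tells all that it offers.
- The arm moves only by the tool step_arm, never from a script. Its argument "series" is a list of rows, each a list of 2 entries, a list of its own where there are three numbers: the shift along the tool's x, y, z as a fraction of full scale, then the turn about the tool's z as a fraction of full scale. A call has 1 to 10 rows; each row shifts and turns the commanded pose from where the row before left it, along the tool's axes as they then stand; what a row does not reach is not made up. Full scale, the value 1, is 0.025 m for a shift and 6 degrees for a turn. A row lasts 1/10 s, in which the tool goes at most 50 mm and 8.59 degrees, less where a joint would pass 70% of its speed; a pose out of reach is approached as far as the arm can. A call with a number of a shift or a turn outside -1 to 1 is refused whole. A call with a gripper value outside its range is refused whole. "claw" is the opening, from -1 (shut) to 1 (fully open), set as the call begins (left out, the last holds). The fingers move at their own pace and stop on an object; "grip_force" is the grip in N (left out, the last holds). Time passes only in rows, so rows that do not move let the fingers close. It gives the time, the measured TCP pose, the force, the opening and the grip force at its end, in the units of the state.
- arm.sense(): the state, without advancing time (a new reading comes with each control period).
- vision.snapshot(name): name is "side" or "top"; returns (picture, depth): 480x640x3 uint8, red, green, blue; 480x640 float32, m along the optical axis (not along the pixel's ray), 0 where there is no reading.
- vision.get_calibration(name): a dict with "mtx" (3x3 intrinsics, pixels), "rvec" (rotation vector, rad) and "tvec" (3), from world to camera coordinates, as OpenCV has them. Camera axes: x right, y down, z forward; pixel columns grow to the right and rows downward; lengths in m; the calibration is good to about 2 mm. A picture is of the moment at which its call begins. get_calibration takes no time and is no camera call.
- arm.job_done(): hands the job in; it is judged then, once.
The state is a dict: "time_s": time; "joint_pos": joint angles; "joint_vel": joint speeds; "joint_torque": joint torques, N m; "tcp_pos": TCP position; "tool_rot": TCP orientation; "ft_force": force on the tool from outside, world axes, zero at the start; "torque": the same for the moment, N m; "finger_gap": opening from 0.0 (shut) to 1.0 (fully open); "gripper_force": force on a finger pad.
Only numpy, scipy, OpenCV 4.12 (cv2) and the standard library are available. Lean on these libraries where they do the work, as an engineer would, in place of code of your own. Each camera call takes 0.05 s, during which the arm holds its last target. There are 200 camera calls.

## Working session

There is one attempt and no reset: what is moved stays moved. The work goes in short steps, Python scripts to look and compute and a tool call to move; the robot and the scene stay as the last step left them, time stands still between calls to the robot, and variables do not carry over. Pictures are saved under pics/ and viewed, at most 10 in all, crops included, and the job is handed in when it is done.

Besides the shell and the picture viewer there is one more tool, called after "Call:" in YAML: its name, and indented under it one key for each argument. step_arm: Moves the arm, as the interface text tells. Its arguments: {"type":"object","properties":{"series":{"type":"array"},"claw":{"type":"number"},"grip_force":{"type":"number"}},"required":["series"]}

```bash
mkdir -p pics && cat > h.py <<'E'
import numpy as np,cv2
from rig import arm,vision
def snap(n):
    p,d=vision.snapshot(n);c=vision.get_calibration(n)
    R=cv2.Rodrigues(np.array(c["rvec"],float))[0];t=np.array(c["tvec"],float).ravel();K=np.array(c["mtx"],float)
    v,u=np.mgrid[0:480,0:640]
    P=np.stack([(u-K[0,2])/K[0,0]*d,(v-K[1,2])/K[1,1]*d,d],-1)
    W=(P-t)@R
    W[d==0]=np.nan
    return p,W
def save(p,f): cv2.imwrite(f,p[:,:,::-1])
E
python3 - <<'E'
from h import *
for n in("top","side"):
    p,W=snap(n);save(p,f"pics/{n}0.png");np.savez(f"{n}0.npz",p=p,W=W)
s=arm.sense();print(s)
E
```

```text
{'time_s': 0.1, 'joint_pos': array([-8.72844573e+01,  1.79543576e+01,  8.58473588e+01, -8.39780225e-04,
        7.62587537e+01, -1.27978950e+01]), 'joint_vel': array([-0.07271909,  0.02545256,  0.00359259, -0.0272755 , -0.00719042,
        0.0090774 ]), 'joint_torque': array([ 4.00131408e-03, -4.02807891e+01, -2.52642435e+01,  6.96496479e-02,
        3.42425506e-02, -6.98182248e-05]), 'tcp_pos': array([ 0.14041139, -0.50566799,  0.23825018]), 'tool_rot': array([-1.79940852e+02, -1.25996079e-02,  1.55136311e+01]), 'ft_force': array([-0.5306116 , -0.73461148,  1.49985059]), 'torque': array([-0.0159555 ,  0.04480265, -0.00128956]), 'gripper_force': 0.0, 'finger_gap': 1.0044205496407503}
```

View pics/top0.png

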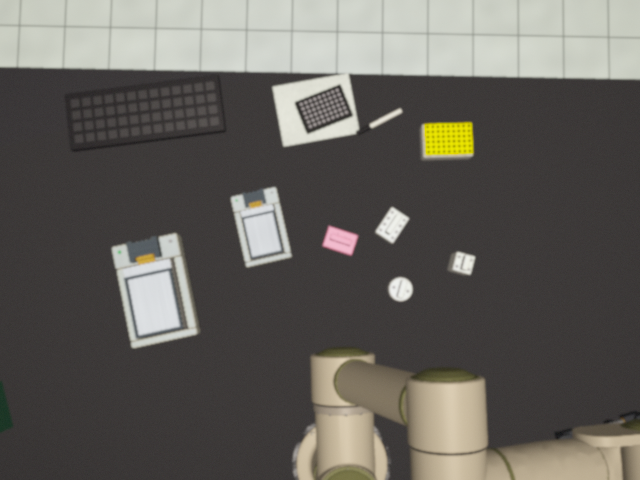

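View pics/side0.png

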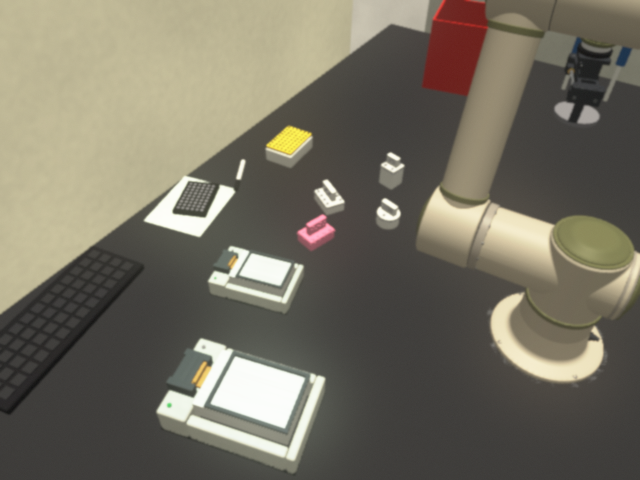

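The top view shows the cartridge at (392,225), the pink look-alike at (340,240), the round reservoir at (400,289) and the tower at (463,263). The small station is at (262,228) with its latch towards the top of the image; the large station at (155,290) is a decoy.

```bash
cat >> h.py <<'E'
def rect(pts):
    (c,s,a)=cv2.minAreaRect((pts[:,:2]*1000).astype(np.float32))
    b=cv2.boxPoints((c,s,a)); e=[b[1]-b[0],b[2]-b[1]]; L=max(e,key=np.linalg.norm)
    return np.round(c,1),np.round(s,1),round(float(np.degrees(np.arctan2(L[1],L[0]))),1)
def reg(W,u0,u1,v0,v1,z0,z1):
    m=np.zeros(W.shape[:2],bool);m[v0:v1,u0:u1]=1
    return W[m&(W[...,2]>z0)&(W[...,2]<z1)]
E
python3 - <<'E'
from h import *
d=np.load("top0.npz");p,W=d["p"].astype(int),d["W"]
for n,b in dict(cart=(370,415,200,248),tower=(445,482,245,282),rnd=(384,418,272,306),pink=(318,362,220,260)).items():
    for z0,z1 in((.015,.12),(.024,.04),(.05,.075),(.08,.1)):
        q=reg(W,*b,z0,z1)
        if len(q)>8: print(n,z0,len(q),rect(q),np.median(q[:,2]).round(4))
q=reg(W,225,298,180,270,.015,.1);print("stn",rect(q)); print(np.histogram(q[:,2],bins=np.arange(.015,.1,.005)))
# bright bluish nest pane
m=np.zeros((480,640),bool);m[200:262,240:288]=1
for v,u in((230,262),(215,258),(248,266),(204,256),(195,255),(190,245),(230,285),(255,268),(230,243)):print((u,v),p[v,u],W[v,u].round(4))
q=reg(W,235,295,206,262,.052,.07);print("plat",rect(q))
big=cv2.resize(d["p"][170:300,220:490],None,fx=2.9,fy=2.9,interpolation=cv2.INTER_CUBIC);save(big,"pics/c1.png")
E
```

```text
cart 0.015 638 (array([ 599.5, -117.9]), array([53.1, 78.4]), -32.7) 0.0297
cart 0.024 432 (array([ 599.3, -117.4]), array([52.5, 77.1]), -32.7) 0.0293
cart 0.05 131 (array([ 599.4, -117.2]), array([14.4, 55. ]), -33.7) 0.0601
tower 0.015 440 (array([ 504.8, -290.2]), array([47.8, 46.5]), 75.3) 0.0609
tower 0.024 31 (array([ 499.4, -273.7]), array([57.1, 27.4]), 24.3) 0.0325
tower 0.05 265 (array([ 504.7, -290.4]), array([47.5, 46.5]), 75.2) 0.0602
tower 0.08 93 (array([ 505. , -290.5]), array([15.8, 35.9]), -15.3) 0.0868
rnd 0.015 428 (array([ 438.7, -139.9]), array([55.2, 58. ]), -88.9) 0.0339
rnd 0.024 293 (array([ 438.5, -139. ]), array([56. , 55.7]), 21.1) 0.0324
rnd 0.05 109 (array([ 438.2, -139.3]), array([15.1, 43.7]), -15.1) 0.0606
pink 0.015 631 (array([557.9,  13.1]), array([76.8, 52.7]), 72.4) 0.0298
pink 0.024 431 (array([557.6,  12.8]), array([75.8, 52.2]), 72.3) 0.029
pink 0.05 130 (array([558.3,  13. ]), array([53.2, 15.5]), 73.2) 0.06
stn (array([587.8, 212.4]), array([181.4, 116.2]), 13.9)
(array([ 14,   9,  22, 133, 473, 468, 154, 212, 843, 717, 192,  19,   0,
         0,   0,   0]), array([0.015, 0.02 , 0.025, 0.03 , 0.035, 0.04 , 0.045, 0.05 , 0.055,
       0.06 , 0.065, 0.07 , 0.075, 0.08 , 0.085, 0.09 , 0.095]))
(262, 230) [215 218 220] [0.5776 0.2084 0.0567]
(258, 215) [168 171 173] [0.6139 0.2186 0.0638]
(266, 248) [217 220 222] [0.5337 0.198  0.0499]
(256, 204) [193 157  62] [0.6421 0.2248 0.0572]
(255, 195) [89 96 99] [0.6639 0.2275 0.0614]
(245, 190) [61 59 57] [ 0.6868  0.2594 -0.0045]
(285, 230) [171 171 163] [0.5809 0.1524 0.0352]
(268, 255) [112 111 108] [0.5158 0.1919 0.0605]
(243, 230) [174 176 170] [0.5786 0.2573 0.0388]
plat (array([578.6, 210.2]), array([132.2,  82.4]), 14.0)
```

View pics/c1.png

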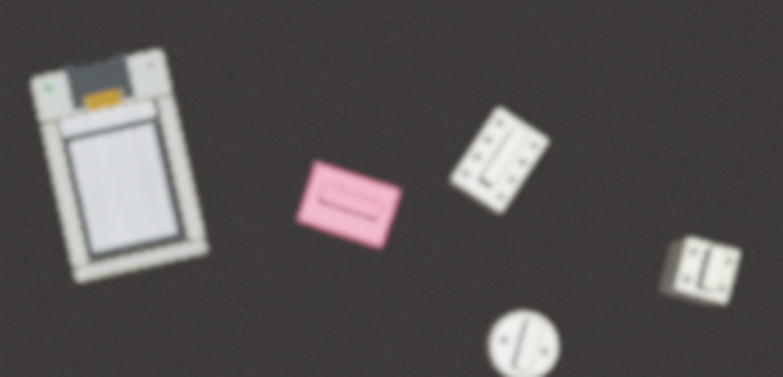

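The enlarged crop shows the small station's dark rim with corners at about (66,138), (158,120), (183,238) and (88,257) in crop pixels. The tongue is at (103,100). The cartridge measures 77x52 mm with its rib at z=0.06, at (0.5995, -0.1175) and -33°. All of this agrees with the given sizes.

Call:
step_arm:
  series:
    - [[0,0,0],1]
    - [[0,0,0],1]
    - [[0,0,0],1]
    - [[0,0,0],1]
    - [[0,0,0],1]
    - [[0,0,0],1]
    - [[0,0,0],1]
    - [[0,0,0],1]
    - [[0,0,0],0.1]
  claw: 0

```text
time_s: 1.0
tcp_pos: [0.1404, -0.5058, 0.2384]
tool_rot: [-180.0, 0.0, -33.2]
ft_force: [0.7, 0.6, 1.0]
finger_gap: 0.501
gripper_force: 0.0
```

Call:
step_arm:
  series:
    - [[0.29,-0.96,0],0]
    - [[0.29,-0.96,0],0]
    - [[0.29,-0.96,0],0]
    - [[0.29,-0.96,0],0]
    - [[0.29,-0.96,0],0]
    - [[0.29,-0.96,0],0]
    - [[0.29,-0.96,0],0]
    - [[0.29,-0.96,0],0]
    - [[0.29,-0.96,0],0]
    - [[0.29,-0.96,0],0]

```text
time_s: 2.0
tcp_pos: [0.3328, -0.3435, 0.2386]
tool_rot: [-180.0, 0.0, -32.9]
ft_force: [-0.3, -1.2, 0.3]
finger_gap: 0.5
gripper_force: 0.0
```

Call:
step_arm:
  series:
    - [[0.29,-0.96,0],0]
    - [[0.29,-0.96,0],0]
    - [[0.29,-0.96,0],0]
    - [[0.29,-0.96,0],0]
    - [[0.29,-0.96,0],0]
    - [[0.29,-0.96,0],0]
    - [[0.29,-0.96,0],0]
    - [[0.29,-0.96,0],0]
    - [[0.29,-0.96,0],0]
    - [[0.29,-0.96,0],0]

```text
time_s: 3.0
tcp_pos: [0.5246, -0.182, 0.2385]
tool_rot: [180.0, 0.0, -32.9]
ft_force: [-0.1, -0.8, 0.2]
finger_gap: 0.501
gripper_force: 0.0
```

Call:
step_arm:
  series:
    - [[0.29,-0.96,0],0]
    - [[0.29,-0.96,0],0]
    - [[0.29,-0.96,0],0]
    - [[0.29,-0.96,0],0]
    - [[0,0,0],0]
    - [[0,0,0],0]

```text
time_s: 3.6
tcp_pos: [0.6004, -0.1182, 0.2383]
tool_rot: [180.0, 0.0, -33.0]
ft_force: [0.1, 0.1, -0.3]
finger_gap: 0.504
gripper_force: 0.0
```

```bash
python3 - <<'E'
from h import *
def ray(u,v,z):
    c=vision.get_calibration("top");R=cv2.Rodrigues(np.array(c["rvec"],float))[0];t=np.array(c["tvec"],float).ravel();K=np.array(c["mtx"],float)
    d=R.T@np.linalg.inv(K)@[u,v,1];o=-R.T@t
    return (o+d*(z-o[2])/d[2])[:2]
C=[ray(220+(a+.5)/2.9-.5,170+(b+.5)/2.9-.5,.065) for a,b in((66,138),(158,120),(183,238),(88,257))]
C=np.array(C);print(C.round(4),C.mean(0).round(4))
for i in range(4):
    e=C[(i+1)%4]-C[i];print(np.linalg.norm(e).round(4),np.degrees(np.arctan2(e[1],e[0])).round(1))
T=ray(220+103/2.9,170+100/2.9,.06);print("tongue",T)
d=np.load("top0.npz");p,W=d["p"].astype(int),d["W"]
g=p.sum(2);m=np.zeros_like(g,dtype=bool);m[205:260,236:290]=1
m&=(g<420)&(W[...,2]>.045)&(W[...,0]<.64)
ys,xs=np.nonzero(m);q=np.array([ray(x,y,.065) for x,y in zip(xs,ys)]);print(len(q),rect(q))
# the side view also: nest bright pane
s=arm.sense();print(s["tcp_pos"],s["tool_rot"],s["finger_gap"])
E
```

```text
[[0.6074 0.2567]
 [0.6243 0.179 ]
 [0.5242 0.1555]
 [0.5066 0.2355]] [0.5656 0.2067]
0.0796 -77.8
0.1028 -166.8
0.0819 102.4
0.1031 11.9
tongue [0.64044568 0.22572967]
187 (array([578.9, 209.8]), array([134.6,  82.3]), 13.9)
[ 0.60037539 -0.11824753  0.23826328] [ 1.79974264e+02  4.80676688e-02 -3.29586370e+01] 0.5039457461197802
```

Call:
step_arm:
  series:
    - [[0,0,1],0]
    - [[0,0,1],0]
    - [[0,0,1],0]
    - [[0,0,1],0]
    - [[0,0,1],0]
    - [[0,0,1],0]
    - [[0,0,1],0]
    - [[0,0,0.8],0]
    - [[0,0,0.38],0]
    - [[0,0,0],0]

```text
time_s: 4.6
tcp_pos: [0.5997, -0.1187, 0.0335]
tool_rot: [180.0, 0.1, -33.1]
ft_force: [-0.5, -1.2, 0.4]
finger_gap: 0.499
gripper_force: 0.0
```

Call:
step_arm:
  series:
    - [[0,0,0],0]
    - [[0,0,0],0]
    - [[0,0,0],0]
    - [[0,0,0],0]
    - [[0,0,0],0]
    - [[0,0,0],0]
    - [[0,0,0],0]
    - [[0,0,0],0]
  claw: -1
  grip_force: 40

```text
time_s: 5.4
tcp_pos: [0.6008, -0.1184, 0.0346]
tool_rot: [180.0, -0.0, -33.1]
ft_force: [-2.1, -1.4, 5.3]
finger_gap: 0.156
gripper_force: 40.0
```

Call:
step_arm:
  series:
    - [[0,0,-0.5],0]
    - [[0,0,-1],0]
    - [[0,0,-1],0]
    - [[0,0,-1],0]
    - [[0,0,-1],0]
    - [[0,0,-0.5],0]
    - [[0,0,0],0]

```text
time_s: 6.1
tcp_pos: [0.6012, -0.1183, 0.1607]
tool_rot: [-180.0, -0.1, -33.1]
ft_force: [-0.5, -0.6, -2.1]
finger_gap: 0.157
gripper_force: 40.0
```

Call:
step_arm:
  series:
    - [[0,0,0],-0.8]
    - [[0,0,0],-1]
    - [[0,0,0],-1]
    - [[0,0,0],-1]
    - [[0,0,0],-1]
    - [[0,0,0],-1]
    - [[0,0,0],-1]
    - [[0,0,0],-1]
    - [[0,0,0],0]

```text
time_s: 7.0
tcp_pos: [0.6001, -0.118, 0.1576]
tool_rot: [-179.9, 0.1, 13.8]
ft_force: [0.3, -0.3, -3.0]
finger_gap: 0.151
gripper_force: 40.0
```

Call:
step_arm:
  series:
    - [[0.06,-0.46,0],0]
    - [[0.13,-0.93,0],0]
    - [[0.13,-0.93,0],0]
    - [[0.13,-0.93,0],0]
    - [[0.13,-0.93,0],0]
    - [[0.13,-0.93,0],0]
    - [[0.13,-0.93,0],0]
    - [[0.13,-0.93,0],0]
    - [[0.13,-0.93,0],0]
    - [[0.13,-0.93,0],0]

```text
time_s: 8.0
tcp_pos: [0.5774, 0.1052, 0.1587]
tool_rot: [-180.0, 0.0, 13.6]
ft_force: [-0.0, 0.4, -2.3]
finger_gap: 0.156
gripper_force: 40.0
```

Call:
step_arm:
  series:
    - [[0.13,-0.93,0],0]
    - [[0.13,-0.93,0],0]
    - [[0.13,-0.93,0],0]
    - [[0.13,-0.93,0],0]
    - [[0.06,-0.46,0],0]
    - [[0,0,0],0]
    - [[0,0,0],0]

```text
time_s: 8.7
tcp_pos: [0.5674, 0.208, 0.159]
tool_rot: [180.0, 0.0, 13.7]
ft_force: [-0.4, -0.3, -2.2]
finger_gap: 0.154
gripper_force: 40.0
```

```bash
python3 - <<'E'
from h import *
s=arm.sense();print(s["tcp_pos"],s["tool_rot"],s["ft_force"])
p,W=snap("side");save(cv2.resize(p[180:360,150:390],None,fx=3,fy=3),"pics/s2.png")
E
```

```text
[0.56738533 0.20803267 0.15901088] [1.79983586e+02 2.52733165e-02 1.36778776e+01] [-0.36860114 -0.26202309 -2.16875423]
```

View pics/s2.png

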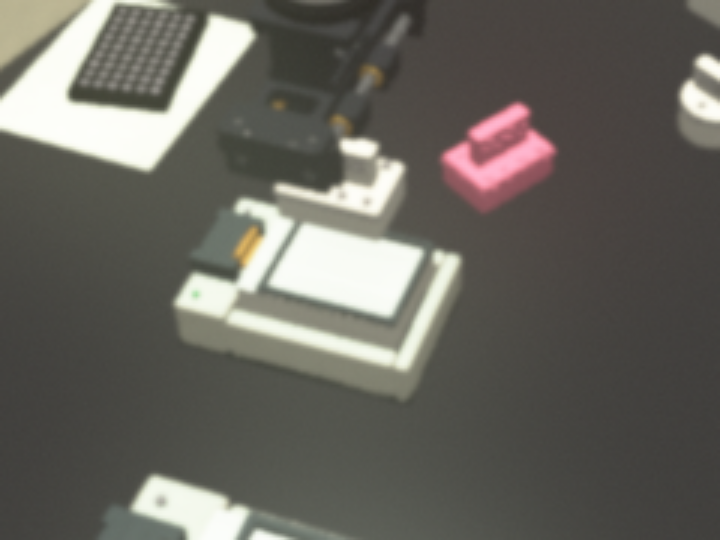

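The side view shows the cartridge held level over the small station and parallel to its rim. The pink block is clear of it.

Call:
step_arm:
  series:
    - [[0,0,0.5],0]
    - [[0,0,0.8],0]
    - [[0,0,0.6],0]
    - [[0,0,0.4],0]
    - [[0,0,0.2],0]
    - [[0,0,0],0]
    - [[0,0,0],0]

```text
time_s: 9.45
tcp_pos: [0.5678, 0.2084, 0.0973]
tool_rot: [180.0, -0.1, 13.7]
ft_force: [0.8, 0.4, -2.7]
finger_gap: 0.152
gripper_force: 40.0
```

```bash
python3 - <<'E'
from h import *
s=arm.sense();print(s["tcp_pos"],s["tool_rot"],s["ft_force"])
p,W=snap("side");save(cv2.resize(p[180:360,150:390],None,fx=3,fy=3),"pics/s3.png")
E
```

```text
[0.56782995 0.20839618 0.09725764] [ 1.79994265e+02 -5.76034840e-02  1.37037744e+01] [ 0.80668829  0.40827151 -2.6709939 ]
```

View pics/s3.png

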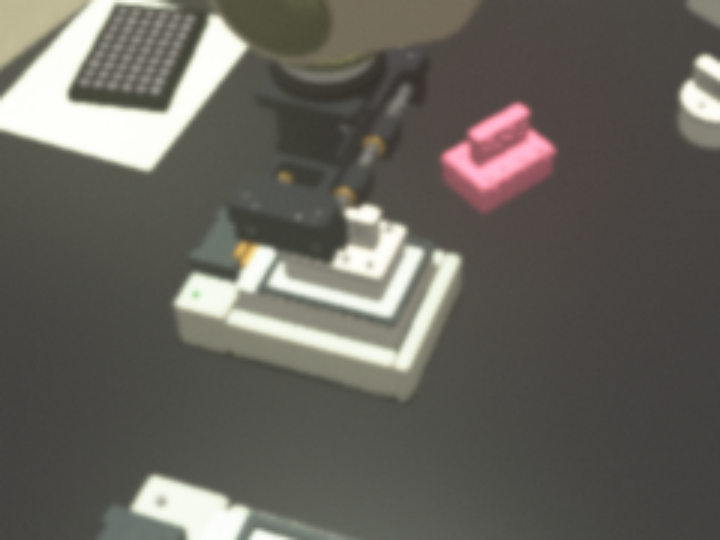

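The cartridge sits inside the rim with margin on all sides, about 3 mm above the nest. I'll set it down and then press.

Call:
step_arm:
  series:
    - [[0,0,0.08],0]
    - [[0,0,0.08],0]
    - [[0,0,0],0]
    - [[0,0,0],0]

```text
time_s: 9.9
tcp_pos: [0.5679, 0.2085, 0.0938]
tool_rot: [180.0, -0.1, 13.7]
ft_force: [-1.9, -0.6, 5.9]
finger_gap: 0.163
gripper_force: 40.0
```

Call:
step_arm:
  series:
    - [[0,0,0.1],0]
    - [[0,0,0.1],0]
    - [[0,0,0.1],0]
    - [[0,0,0.1],0]
    - [[0,0,0.1],0]
    - [[0,0,0.06],0]
    - [[0,0,0],0]
    - [[0,0,0],0]

```text
time_s: 10.7
tcp_pos: [0.568, 0.2085, 0.08]
tool_rot: [180.0, -0.1, 13.7]
ft_force: [-1.9, -1.8, 7.2]
finger_gap: 0.15
gripper_force: 40.0
```

Call:
step_arm:
  series:
    - [[0,0,0.04],0]
    - [[0,0,0],0]
    - [[0,0,0],0]
    - [[0,0,0],0]
    - [[0,0,0],0]
    - [[0,0,0],0]
    - [[0,0,0],0]
    - [[0,0,0],0]
    - [[0,0,0],0]
    - [[0,0,0],0]

```text
time_s: 11.7
tcp_pos: [0.568, 0.2085, 0.079]
tool_rot: [180.0, -0.1, 13.7]
ft_force: [-2.4, -1.6, 8.1]
finger_gap: 0.151
gripper_force: 40.0
```

Call:
step_arm:
  series:
    - [[0,0,0],0]
    - [[0,0,0],0]
    - [[0,0,0],0]
    - [[0,0,0],0]
    - [[0,0,0],0]
    - [[0,0,0],0]
    - [[0,0,0],0]
    - [[0,0,0],0]
    - [[0,0,0],0]
    - [[0,0,0],0]

```text
time_s: 12.7
tcp_pos: [0.568, 0.2085, 0.079]
tool_rot: [180.0, -0.1, 13.7]
ft_force: [-2.3, -1.5, 7.6]
finger_gap: 0.156
gripper_force: 40.0
```

```bash
python3 - <<'E'
from h import *
s=arm.sense();print(s["tcp_pos"],s["tool_rot"],s["ft_force"])
p,W=snap("side");save(cv2.resize(p[220:320,200:320],None,fx=6,fy=6,interpolation=cv2.INTER_CUBIC),"pics/s4.png")
E
```

```text
[0.56798611 0.20849355 0.07901732] [ 1.79983212e+02 -1.04122327e-01  1.37193052e+01] [-2.3461335  -1.52686249  7.60685196]
```

View pics/s4.png

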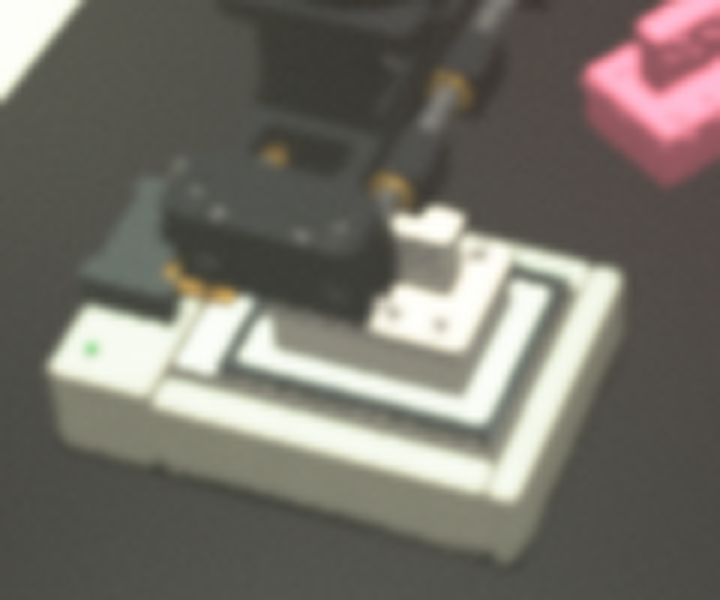

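The platform is down with the cartridge flat in it, and the tongue at (200,283) is partly hidden by the finger. I'll wait a little longer, then ease up 4 mm with the grip still closed to see whether the spring force goes away.

Call:
step_arm:
  series:
    - [[0,0,0],0]
    - [[0,0,0],0]
    - [[0,0,0],0]
    - [[0,0,0],0]
    - [[0,0,0],0]
    - [[0,0,0],0]
    - [[0,0,0],0]
    - [[0,0,0],0]
    - [[0,0,0],0]
    - [[0,0,0],0]

```text
time_s: 13.75
tcp_pos: [0.568, 0.2085, 0.079]
tool_rot: [180.0, -0.1, 13.7]
ft_force: [-2.4, -0.7, 8.0]
finger_gap: 0.151
gripper_force: 40.0
```

Call:
step_arm:
  series:
    - [[0,0,-0.04],0]
    - [[0,0,-0.04],0]
    - [[0,0,-0.04],0]
    - [[0,0,-0.04],0]
    - [[0,0,0],0]
    - [[0,0,0],0]

```text
time_s: 14.35
tcp_pos: [0.568, 0.2085, 0.083]
tool_rot: [180.0, -0.1, 13.7]
ft_force: [-2.7, -1.1, 7.1]
finger_gap: 0.156
gripper_force: 40.0
```

Call:
step_arm:
  series:
    - [[0,0,-0.04],0]
    - [[0,0,-0.04],0]
    - [[0,0,0],0]
    - [[0,0,0],0]

```text
time_s: 14.75
tcp_pos: [0.5674, 0.2085, 0.0835]
tool_rot: [-180.0, 0.0, 13.7]
ft_force: [-0.1, 0.0, -0.6]
finger_gap: 0.154
gripper_force: 40.0
```

Call:
step_arm:
  series:
    - [[0,0,-0.04],0]
    - [[0,0,0],0]
    - [[0,0,0],0]

```text
time_s: 15.05
tcp_pos: [0.5674, 0.2085, 0.0845]
tool_rot: [-180.0, 0.0, 13.7]
ft_force: [-0.4, 0.2, -2.6]
finger_gap: 0.153
gripper_force: 40.0
```

The force drops to just the cartridge's weight at about z=0.0835, so the platform is latched. I'll set the cartridge back down, release it and retreat.

Call:
step_arm:
  series:
    - [[0,0,0.04],0]
    - [[0,0,0],0]
    - [[0,0,0],0]

```text
time_s: 15.35
tcp_pos: [0.5674, 0.2085, 0.0836]
tool_rot: [-180.0, 0.0, 13.7]
ft_force: [0.7, -0.1, -3.9]
finger_gap: 0.154
gripper_force: 40.0
```

Call:
step_arm:
  series:
    - [[0,0,0],0]
    - [[0,0,0],0]
    - [[0,0,0],0]
    - [[0,0,0],0]
    - [[0,0,-0.3],0]
    - [[0,0,-1],0]
    - [[0,0,-1],0]
    - [[0,0,-1],0]
    - [[0,0,-1],0]
    - [[0,0,-1],0]
  claw: 0

```text
time_s: 16.35
tcp_pos: [0.5674, 0.2085, 0.218]
tool_rot: [180.0, -0.0, 13.7]
ft_force: [-0.5, -0.5, -0.6]
finger_gap: 0.502
gripper_force: 0.0
```

Call:
step_arm:
  series:
    - [[-1,0,-0.5],0]
    - [[-1,0,-0.5],0]
    - [[-1,0,0],0]
    - [[-1,0,0],0]
    - [[-1,0,0],0]
    - [[-1,0,0],0]
    - [[0,0,0],0]
    - [[0,0,0],0]

```text
time_s: 17.15
tcp_pos: [0.4221, 0.1729, 0.242]
tool_rot: [180.0, -0.1, 13.7]
ft_force: [0.5, 0.2, -0.1]
finger_gap: 0.501
gripper_force: 0.0
```

```bash
python3 - <<'E'
from h import *
p,W=snap("side");save(cv2.resize(p[120:320,180:420],None,fx=3,fy=3,interpolation=cv2.INTER_CUBIC),"pics/s5.png")
s=arm.sense();print(s["time_s"],s["tcp_pos"],s["ft_force"])
E
```

```text
17.2 [0.42242312 0.17296799 0.24173594] [ 0.60968711 -0.37615525 -0.24377459]
```

View pics/s5.png

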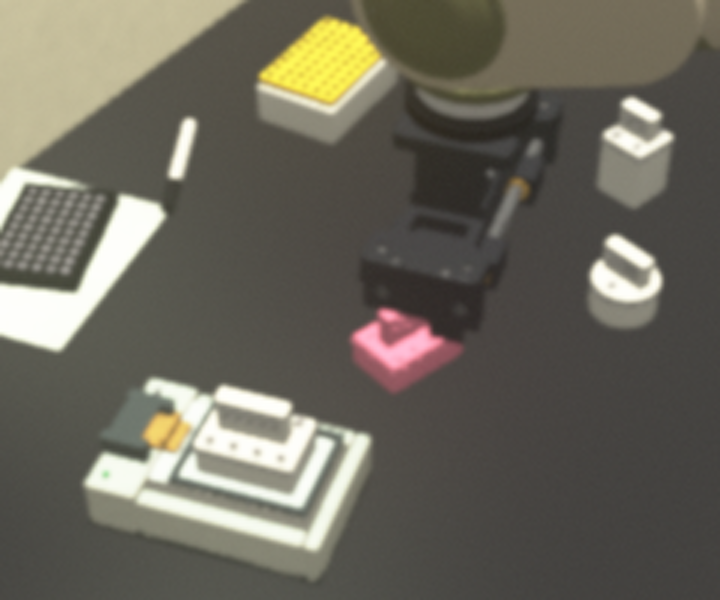

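The picture shows the cartridge flat inside the rim at (255,440), the platform down and the tongue across its edge at (167,430). The tower is still standing at (635,155).

```bash
python3 -c "
from rig import arm
print(arm.job_done())"
```

```text
the job is handed in; nothing more can be done
None
```

The oblong cartridge is loaded flat in the small station and the latch tongue is holding the platform down after release; the tower and the round reservoir were not touched, and the job was handed in at about 17 s.

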